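# Tare the kitchen scale and hold the sieve over the glass

## Task

Get ready to sift powder into the glass by weight: with the empty glass standing on the kitchen scale, press the scale's red power button and then its blue tare button, fully and one after the other, leaving the grey unit button between them alone. Then pick up the sieve by its teal grip, carry it over the row of jars without disturbing them, and hold it level and centred over the mouth of the glass, about a finger's width above the rim and touching nothing, so that the scale stays at zero. Finish like that, still holding the sieve; the scale and the glass stay where they are.

Things in the scene. Friction and masses are not known exactly. Their poses are not given: they have to be found in the camera images.
- scale: White kitchen scale standing loose on the worktop, 225 (x) x 170 (y) mm, 25 mm high. Origin: centre of its underside; z up; -x is its front, where the control strip with a dark display window and three round buttons lies (strip top 18 mm high); its rear 140 mm is a steel weighing plate.
- scale_plate (a point): Centre of the steel weighing plate's top (140 x 160 mm), 36 mm behind the scale's centre and 25 mm above the worktop.
- power_top (a point): Centre of the top of the red round power button, 24 mm in diameter, 24 mm above the worktop: the left one of three in a row, 46 mm apart (+y side of the scale), 88 mm in front of the scale's centre. Pressed straight down.
- power (a joint): Travel of the red power button: 0 up, 0.004 m fully down. It springs back; it begins to move at 0.9 N and is fully down at 4.5 N.
- tare_top (a point): Centre of the top of the blue round tare button, same size, height and spring: the right one (-y side).
- tare (a joint): Travel of the blue tare button: 0 up, 0.004 m fully down; same spring.
- unit_top (a point): Centre of the top of the grey unit button, same size, between the two others, 46 mm from each; not to be pressed.
- unit (a joint): Travel of the grey unit button: 0 up, 0.004 m down.
- glass: Clear tumbler, 93 mm high, outside diameter 81 mm at the rim and 70 mm at the foot, mouth 77 mm inside, standing loose near the middle of the weighing plate. Origin: centre of its underside; z up.
- glass_rim (a point): Centre of the glass's mouth, at rim height, 93 mm above its underside (118 mm above the worktop while it stands on the scale).
- sieve: Small flat-bottomed steel sieve (about 120 g) standing on its mesh. Cup 26 mm high, 56 mm wide at the mesh, 75 mm at the rim; wire lug on its +x side to 55 mm from the axis. Handle points to -x: teal grip from 56 to 152 mm from the axis, 16 mm wide (y), 12 mm thick, its middle 30 mm above the mesh; wire loop to 165 mm. Origin: centre of the mesh's underside; z up.
- sieve_mesh (a point): Centre of the underside of the sieve's mesh, on the cup's axis (same point as the sieve's origin).
- sieve_grip (a point): Point on the axis of the teal grip, 75 mm from the cup's axis and 30 mm above the mesh's underside: a good place to pinch it across its 16 mm width. Axes as the sieve's.
- jar_a: Spice jar with black lid, 41 mm in diameter, 105 mm high, in the row between sieve and scale. Origin: centre of its underside.
- jar_b: The other spice jar with black lid, 41 mm in diameter, 105 mm high, in the same row. Origin: centre of its underside.
- shaker: Glass salt shaker with grey top, 44 mm in diameter, 90 mm high, in the same row. Origin: centre of its underside.

How it is judged (in metres and radians):
On the way, in this order (a step that is already met when the one before it is completed fails the run):
1. the red power button is pressed fully down, the blue one up (value of joint power above 0.003 m and value of joint tare below 0.001 m), for 0.1 s.
2. then the blue tare button is pressed fully down, the red one up again, with only the glass on the scale (value of joint tare above 0.003 m and value of joint power below 0.001 m and contact force between glass and scale above 0.5 N and contact force between sieve and scale below 0.1 N), for 0.1 s.
3. then the sieve is lifted in the fingers above the tops of the jars (height (world z) of sieve_mesh above 0.115 m and contact force between sieve and the fingers above 1 N), for 0.2 s.
At the end, for the whole second after the job is handed in: Sieve held in the fingers over the glass: mesh centre within 10 mm of the mouth's centre, 3 to 30 mm above the rim, level within 0.12 rad, still; sieve and robot touch neither glass, scale nor jars. Glass upright on the plate, moved under 20 mm; scale and upright jars moved under 30 mm (horizontal distance between sieve_mesh and glass_rim below 0.01 m and z of sieve_mesh in the frame of glass_rim between 0.003 and 0.03 m and angle between sieve's own z axis and vertical below 0.12 rad and linear speed of sieve below 0.02 m/s and contact force between sieve and the fingers above 1 N and contact force between each of sieve, the arm, the fingers and glass below 0.1 N and contact force between each of sieve, the arm, the fingers and scale below 0.1 N and contact force between sieve and jar_a below 0.1 N and contact force between sieve and jar_b below 0.1 N and contact force between sieve and shaker below 0.1 N and horizontal distance between glass and scale_plate below 0.04 m and angle between glass's own z axis and vertical below 0.05 rad and distance of glass from where it was at the start of the episode below 0.02 m and contact force between glass and scale above 0.5 N and distance of each of scale, jar_a, jar_b, shaker from where it was at the start of the episode below 0.03 m and angle between each of jar_a, jar_b, shaker's own z axis and vertical below 0.1 rad); the arm keeps its last pose, push and grip.
It fails at once if the grey unit button is pressed (value of joint unit above 0.002 m).
It fails at once if the sieve bumps against the glass or the scale (contact force between sieve and glass above 1 N or contact force between sieve and scale above 1 N).
It fails at once if the glass is knocked (angle between glass's own z axis and vertical above 0.25 rad or distance of glass from where it was at the start of the episode above 0.04 m).
It fails at once if a jar is shoved or tipped (distance of any of jar_a, jar_b, shaker from where it was at the start of the episode above 0.03 m or angle between any of jar_a, jar_b, shaker's own z axis and vertical above 0.3 rad).
It also fails if it takes over 64 s, if anything falls off the work surface, if the arm or the gripper's body presses on something with over 40 N, if the wrist force passes 120 N, or if a joint passes its speed limit or range.

## Robot

A 6-joint arm with a two-finger parallel gripper is mounted at the origin on a cart in front of the work surface, level with it; the furniture and walls round the work are solid. World frame = base frame: x ahead of the robot, y to its left, z up, the work surface at z = 0. Lengths are in mm, angles in rad, forces in N, time in s.
With the tool pointing down it reaches from about 300 to 775 mm from the base axis. Payload 14.6 kg.
Tool frame: the origin (TCP) lies between the finger pads; the fingertips stand 22 mm ahead of it and the grasp point (between the pads) lies 3 mm ahead of it; z points along the fingers, y is the line along which they close (so a half turn about z gives the same grasp; the last joint's range is limited). The gripper opens to 94 mm and grips with 3 to 60 N. Pads are 16 mm wide; open, the fingers measure 119 mm over their backs; the gripper's body (75 mm by 177 mm) begins 78 mm behind the grasp point.
Start: joints at [1.129, 0.3, 1.521, -0, 1.321, -0.067], TCP at [201.344, 511.81, 227.446] pointing down, gripper open.
Joint ranges: [-3.03, 3.03], [-0.79, 2.21], [0.23, 2.52], [-1.04, 4.18], [0, 3.07], [-2.55, 2.55]. Speed limits (rad/s): [2.22, 2.22, 2.57, 3.14, 3.14, 3.14].

## Interface

Orientations are given as a unit quaternion [w, x, y, z].
In Python, from workcell import ctrl gives the robot as it stands. The module is installed in compiled form; this text tells all that it offers.
- The arm moves only by the shell command python3 -m crank 'ROWS' [FORCE]. ROWS is a JSON object of lists of equal length, an entry for each row: "jaw": the closure, from -1 (fully open) to 1 (shut); "xyz": the shift along the tool's x, y, z each as a share of 750 mm, from -1 to 1, a list of three; "dr": the turn, a rotation vector about the tool's x, y, z each as a share of 45 degrees, from -1 to 1, a list of three. In form: {"jaw": [jaw, ...], "xyz": [[tx, ty, tz], ...], "dr": [[rx, ry, rz], ...]}. A call has 1 to 10 rows; each row is the pose to reach, as a shift and turn from the pose commanded when the call began, along the tool's axes at that moment; what a row does not reach only later rows make up. A row lasts 1/8 s, in which the tool goes at most 62.5 mm and 10.7 degrees, less where a joint would pass 70% of its speed; a pose out of reach is approached as far as the arm can. A call with a number of a shift or a turn outside -1 to 1 is refused whole. A call with a gripper value outside its range is refused whole. The fingers move at their own pace and stop on an object; FORCE is the grip in N (left out, the last holds). Time passes only in rows, so rows that repeat a pose let the fingers close. It gives the time, the measured TCP pose, the force, the opening and the grip force at its end, in the units of the state.
- ctrl.read_state(): the state, without advancing time (a new reading comes with each control period).
- ctrl.grab_frame(name): name is "scene" or "top"; returns (picture, depth): 384x512x3 uint8, red, green, blue; 384x512 float32, mm along the optical axis (not along the pixel's ray), 0 where there is no reading.
- ctrl.calibration(name): a dict with "fx", "fy", "cx", "cy" (pixels), "dist" ([k1, k2, p1, p2, k3] as OpenCV has them; the pictures are not rectified), "position" and "attitude" of the camera in the world. Camera axes: x right, y up, looking along -z (the intrinsics and any distortion apply to the point x, -y, -z); pixel columns grow to the right and rows downward; lengths in mm; the calibration is good to about 2 mm. A picture is of the moment at which its call begins. calibration takes no time and is no camera call.
- ctrl.hand_in(): hands the job in; it is judged then, once.
The state is a dict: "t": time; "joints": joint angles; "qvel": joint speeds; "joint_efforts": joint torques, N m; "eef_pos": TCP position; "eef_rot": TCP orientation; "contact_force": force on the tool from outside, world axes, zero at the start; "torque": the same for the moment, N m; "gripper_width": finger opening in mm; "finger_force": force on a finger pad.
Only numpy, scipy, OpenCV 4.12 (cv2) and the standard library are available. Lean on these libraries where they do the work, as an engineer would, in place of code of your own. Each camera call takes 0.05 s, during which the arm holds its last target. There are 200 camera calls.

## Working session

There is one attempt and no reset: what is moved stays moved. The work goes in short steps, Python scripts to look and compute and a shell command to move; the robot and the scene stay as the last step left them, time stands still between calls to the robot, and variables do not carry over. Pictures are saved under pics/ and viewed, at most 11 in all, crops included, and the job is handed in when it is done.

```bash
mkdir -p pics
python3 - <<'E'
from workcell import ctrl
import cv2
s=ctrl.read_state();print(s)
for n in("scene","top"):
    p,d=ctrl.grab_frame(n);cv2.imwrite(f"pics/{n}0.png",p[:,:,::-1]);print(n,ctrl.calibration(n),(d>0).mean())
E
```

```text
{'t': 0.0, 'joints': array([ 1.12941524e+00,  3.00443995e-01,  1.52156727e+00, -2.19242612e-05,
        1.32073492e+00, -6.66235612e-02]), 'qvel': array([-0.00040326,  0.00024125,  0.00012293,  0.00019168, -0.00120706,
       -0.00049169]), 'joint_efforts': array([ 2.85758881e-05, -5.31808376e+01, -3.52727509e+01,  7.08881859e-02,
        2.45351106e-02, -1.30594403e-04]), 'eef_pos': array([201.24216094, 511.60153263, 226.90703637]), 'eef_rot': array([-1.34651282e-04,  1.86281481e-01,  9.82496248e-01, -5.60930477e-04]), 'contact_force': array([-0.4392183 ,  0.32673095, -1.17829475]), 'torque': array([ 0.01182585, -0.02267933,  0.00460399]), 'finger_force': 0.0, 'gripper_width': 94.02265596360868}
scene {'fx': 475.5256227149993, 'fy': 475.5256227149993, 'cx': 264.0806298442844, 'cy': 195.4877834679941, 'dist': array([0.01130752, 0.        , 0.        , 0.        , 0.        ]), 'position': array([-216.75055139, -800.02067667,  590.02511807]), 'attitude': array([ 0.77349948,  0.47764947, -0.21426686, -0.35726636])} 0.9958343505859375
top {'fx': 400.5438441868507, 'fy': 400.5438441868507, 'cx': 259.90292273085555, 'cy': 188.36124032532825, 'dist': array([-0.14319402,  0.        ,  0.        ,  0.        ,  0.        ]), 'position': array([ 397.15745934, -171.37576349, 1015.52837114]), 'attitude': array([-0.70244035, -0.03814443,  0.05456582,  0.708622  ])} 0.9962107340494791
```

View pics/scene0.png

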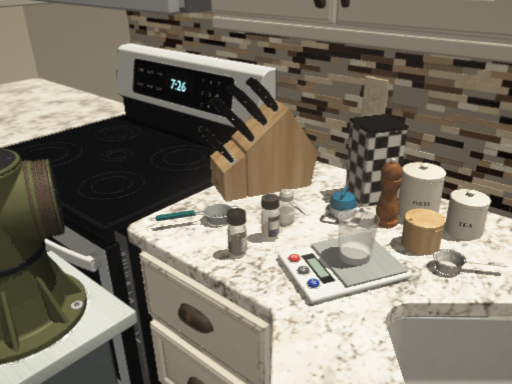

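View pics/top0.png

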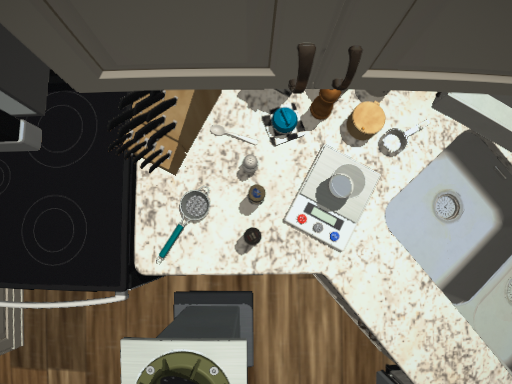

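The scene view shows the scale (about 340,265) with the glass on it, and the jars at (237,230), (271,215) and (287,207). The sieve is at (215,214) with its teal grip to the left. In the top view, red is at (301,218), blue at (334,236), the glass at about (341,186), the sieve cup at (195,206) and the teal grip at (172,240).

```bash
cat > h.py <<'E'
from workcell import ctrl
import cv2, numpy as np
from scipy.spatial.transform import Rotation as R
def rot(q): return R.from_quat(q,scalar_first=True)
def KD(c): return np.array([[c["fx"],0,c["cx"]],[0,c["fy"],c["cy"]],[0,0,1]]),np.array(c["dist"])
def ray(c,px):
    u=cv2.undistortPoints(np.array(px,float).reshape(-1,1,2),*KD(c)).reshape(-1,2)
    return rot(c["attitude"]).apply(np.c_[u[:,0],-u[:,1],-np.ones(len(u))])
def plane(c,px,z):
    d=ray(c,px);return c["position"]+d*((z-c["position"][2])/d[:,2])[:,None]
def proj(c,P):
    q=rot(c["attitude"]).inv().apply(np.atleast_2d(P)-c["position"]);q=q*[1,-1,-1]
    return cv2.projectPoints(q,np.zeros(3),np.zeros(3),*KD(c))[0].reshape(-1,2)
def tri(c1,p1,c2,p2):
    d1=ray(c1,p1)[0];d2=ray(c2,p2)[0]
    A=np.c_[d1,-d2];t=np.linalg.lstsq(A,c2["position"]-c1["position"],rcond=None)[0]
    a=c1["position"]+t[0]*d1;b=c2["position"]+t[1]*d2
    return (a+b)/2,np.linalg.norm(a-b)
def blobs(img,lo,hi,amin=20):
    m=cv2.inRange(cv2.cvtColor(img,cv2.COLOR_RGB2HSV),lo,hi)
    n,l,s,c=cv2.connectedComponentsWithStats(m)
    return [(c[i].round(2),s[i].tolist()) for i in range(1,n) if s[i][4]>=amin],l
E
python3 - <<'E'
from h import *
for n in("scene","top"):
    im=cv2.imread(f"pics/{n}0.png")[:,:,::-1].copy();c=ctrl.calibration(n)
    for nm,lo,hi,z in(("red",(0,150,100),(6,255,255),24),("red2",(174,150,100),(180,255,255),24),("blue",(108,150,80),(125,255,255),24),("teal",(80,120,40),(100,255,200),30),("black",(0,0,0),(180,255,50),105)):
        b,_=blobs(im,lo,hi,25)
        for p,s in b:
            P=plane(c,p,z)[0]
            if 150<P[0]<800 and -500<P[1]<250: print(n,nm,p,s,P.round(1))
im=cv2.imread("pics/top0.png")
cv2.imwrite("pics/t_crop.png",cv2.resize(im[120:270,140:400],None,fx=3,fy=3,interpolation=cv2.INTER_CUBIC))
im=cv2.imread("pics/scene0.png")
cv2.imwrite("pics/s_crop.png",cv2.resize(im[180:310,140:420],None,fx=2.8,fy=2.8,interpolation=cv2.INTER_CUBIC))
E
```

```text
scene red [294.15 258.3 ] [289, 256, 10, 5, 27] [ 446.3 -303.9   24. ]
scene teal [345.64 197.69] [333, 188, 23, 20, 212] [ 741.4 -243.7   30. ]
scene teal [171.96 215.05] [157, 211, 36, 9, 100] [395.5  29.2  30. ]
scene black [128.97 173.23] [0, 59, 266, 325, 26428] [383.  169.5 105. ]
scene black [352.52 166.39] [351, 162, 4, 10, 31] [ 774.1 -237.8  105. ]
scene black [366.24 177.21] [364, 174, 6, 7, 29] [ 738.1 -298.2  105. ]
scene black [357.89 182.28] [356, 178, 5, 10, 36] [ 700.2 -297.6  105. ]
scene black [376.07 186.1 ] [372, 182, 9, 9, 73] [ 709.  -340.9  105. ]
scene black [445.7 195.8] [442, 193, 8, 6, 30] [ 762.9 -484.4  105. ]
top red [301.51 218.72] [298, 215, 8, 9, 47] [ 451.1 -297.7   24. ]
top blue [333.48 235.9 ] [330, 232, 9, 9, 42] [ 407.4 -376.9   24. ]
top teal [284.17 119.66] [272, 108, 25, 25, 502] [ 703.8 -258.8   30. ]
top teal [170.61 240.91] [159, 225, 24, 33, 207] [398.8  25.3  30. ]
top black [286.68  92.6 ] [283, 90, 8, 6, 25] [ 748.  -259.7  105. ]
top black [324.15 102.65] [318, 97, 14, 10, 52] [ 723.2 -349.2  105. ]
top black [291.33 136.07] [287, 134, 10, 6, 42] [ 640.4 -268.2  105. ]
top black [150.11 158.25] [141, 150, 21, 19, 97] [589.9  61.9 105. ]
top black [158.15 162.6 ] [149, 154, 21, 19, 93] [579.3  42.6 105. ]
top black [252.12 235.69] [244, 228, 17, 17, 163] [ 409.4 -174.5  105. ]
top black [213.99 297.14] [174, 291, 79, 18, 1011] [272.7 -88.  105. ]
```

View pics/t_crop.png

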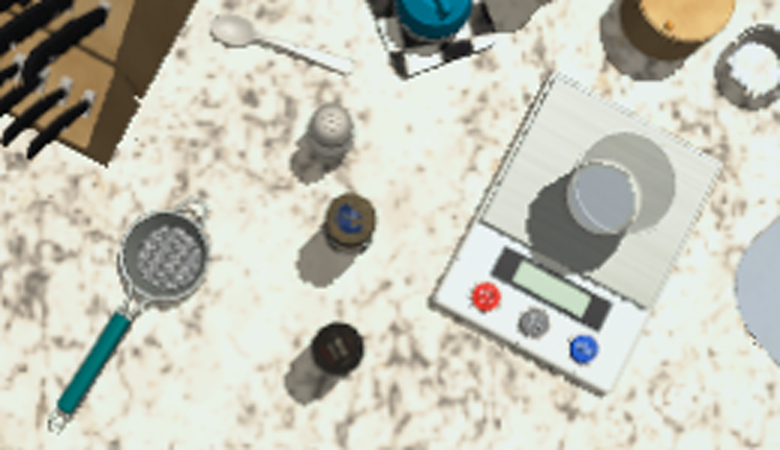

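View pics/s_crop.png

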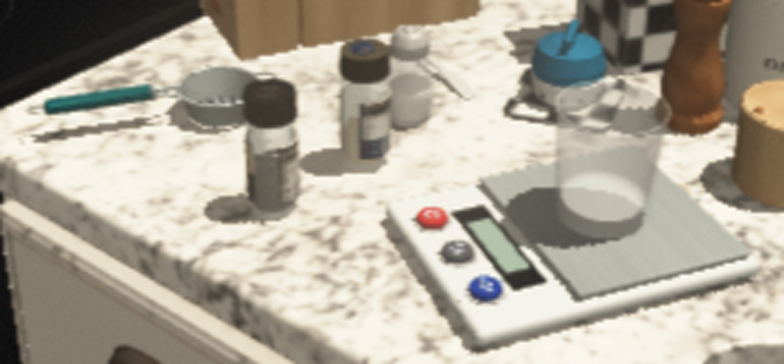

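Run:
```python
from h import *
T=ctrl.calibration("top");S=ctrl.calibration("scene")
t=lambda x,y:((x+.5)/3-.5+140,(y+.5)/3-.5+120)
s=lambda x,y:((x+.5)/2.8-.5+140,(y+.5)/2.8-.5+180)
F=lambda n,z,a,b:print(n,"tri",[x.round(1) if hasattr(x,'round') else x for x in tri(T,t(*a),S,s(*b))],"top",plane(T,[t(*a)],z)[0].round(1),"scene",plane(S,[s(*b)],z)[0].round(1))
F("red",24,(486,296),(432,216));F("grey",24,(534,322),(458,250));F("blue",24,(584,349),(486,287))
F("rim",118,(628,182),(612,103));F("foot",27,(603,198),(601,212))
F("jar front",105,(337,349),(271,92));F("jar mid",105,(351,221),(364,50));F("shaker",90,(331,123),(411,33))
F("cuprim",26,(164,257),(219,87));F("grip mid",30,(95,363),(99,98))
im=cv2.imread("pics/top0.png")[:,:,::-1].copy()
b,l=blobs(im,(80,120,40),(100,255,200),100)
for i,(p,st) in enumerate(b):
    if p[1]>200:
        m=l==l[int(round(p[1])),int(round(p[0]))]
        P=plane(T,np.argwhere(m)[:,::-1],31)[:,:2];c=P.mean(0);u=np.linalg.svd(P-c)[2][0] if len(P)<400 else 0
        q=(P-c)@u;print("grip c",c.round(1),"dir",u.round(3),np.degrees(np.arctan2(u[1],u[0])).round(1),q.min().round(1),q.max().round(1))
# corners of plate/scale in depth: glass?
p,d=ctrl.grab_frame("top");print(d[170:200:3,325:365:3].astype(int))
```

```text
red tri [array([ 452.3, -298.6,   22.2]), np.float64(0.5)] top [ 452.1 -298.2   24. ] scene [ 450.4 -300.3   24. ]
grey tri [array([ 430.5, -338.6,   21.5]), np.float64(1.2)] top [ 430.  -337.7   24. ] scene [ 428.2 -340.9   24. ]
blue tri [array([ 407.4, -379.8,   22.1]), np.float64(1.0)] top [ 407.1 -379.    24. ] scene [ 405.7 -381.6   24. ]
rim tri [array([ 532.3, -397. ,  120.4]), np.float64(0.1)] top [ 532.6 -397.6  118. ] scene [ 536.2 -395.   118. ]
foot tri [array([ 532.1, -397.5,   27.7]), np.float64(2.3)] top [ 532.9 -398.6   27. ] scene [ 532.  -396.3   27. ]
jar front tri [array([ 409.5, -175. ,  103. ]), np.float64(2.3)] top [ 408.7 -174.2  105. ] scene [ 407.9 -178.3  105. ]
jar mid tri [array([ 506.3, -186.1,  104.2]), np.float64(1.2)] top [ 505.8 -185.7  105. ] scene [ 505.7 -187.5  105. ]
shaker tri [array([ 586.6, -171.2,   84. ]), np.float64(0.7)] top [ 585.1 -170.9   90. ] scene [ 577.4 -178.8   90. ]
cuprim tri [array([487.5, -32.8,  24.8]), np.float64(2.6)] top [486.4 -32.   26. ] scene [486.8 -35.4  26. ]
grip mid tri [array([399.6,  23. ,  31.5]), np.float64(0.6)] top [399.4  23.5  30. ] scene [401.5  24.9  30. ]
grip c [398.8  25.1] dir [-0.839  0.544] 147.0 -45.0 44.9
[[1008 1008 1008 1008  955  968  968  966  964  953  944  930  915 1012]
 [1010 1004 1007  971  989  994  991  987  979  966  956  942  924 1008]
 [1003 1005  920  990  993  994  994  994  992  982  968  952  927  911]
 [1002  995  913  993  994  996  994  994  994  992  976  954  934  915]
 [1006  967  912  993  996  994  993  994  996  990  977  957  932  913]
 [1008  964  918  992  993  995  991  994  994  991  978  961  931  911]
 [1001  974  933  992  991  993  990  993  993  993  977  957  924 1003]
 [1001  986  951  917  988  991  990  990  992  986  967  947  911 1001]
 [ 998  998  972  942  915  991  991  989  985  974  948  919 1003 1003]
 [1002 1001 1000  975  950  927  910  984  957  926  906 1005 1002 1000]]
```

```bash
cat >> h.py <<'E'
def cloud(n,d):
    c=ctrl.calibration(n);v,u=np.nonzero(d>0);z=d[v,u]
    r=cv2.undistortPoints(np.c_[u,v].astype(float).reshape(-1,1,2),*KD(c)).reshape(-1,2)
    return c["position"]+rot(c["attitude"]).apply(np.c_[r[:,0],-r[:,1],-np.ones(len(r))]*z[:,None])
def circ(P):
    a=np.linalg.lstsq(np.c_[2*P[:,:2],np.ones(len(P))],(P[:,:2]**2).sum(1),rcond=None)[0]
    return a[:2].round(1),round(float(np.sqrt(a[2]+a[0]**2+a[1]**2)),1),len(P)
def plan(tcp,ydeg=None):
    s=ctrl.read_state();q=rot(s["eef_rot"]);y=q.apply([0,1,0])
    print("shift",(q.inv().apply(np.array(tcp)-s["eef_pos"])/750).round(4),"ydeg",np.degrees(np.arctan2(y[1],y[0])).round(2),"zaxis",q.apply([0,0,1]).round(4))
    if ydeg is not None:
        t=R.from_matrix(np.column_stack([np.cross([np.cos(np.radians(ydeg)),np.sin(np.radians(ydeg)),0],[0,0,-1]),[np.cos(np.radians(ydeg)),np.sin(np.radians(ydeg)),0],[0,0,-1]]))
        print("dr",((q.inv()*t).as_rotvec()/np.radians(45)).round(4))
E
python3 - <<'E'
from h import *
p,d=ctrl.grab_frame("top");C=cloud("top",d)
ds=lambda x,y:np.hypot(C[:,0]-x,C[:,1]-y)
g=C[(ds(532,-397)<50)&(C[:,2]>60)];print("glass zmax",np.percentile(g[:,2],[50,95,100]).round(1))
for a in(85,95,105): 
    k=g[(g[:,2]>a)&(g[:,2]<a+12)];print(circ(k))
k=g[(g[:,2]>112)];print(circ(k))
h=C[(ds(486,-32)<42)&(C[:,2]>21)&(C[:,2]<33)];print("cup",circ(h))
for w in(C,):
    for z in(60,100,150,200,250):
        m=(w[:,2]>z)&(w[:,2]<z+60)&(abs(w[:,0]-470)<140)&(abs(w[:,1]-60)<100);print(z,w[m][:,:2].min(0).round() if m.any() else None)
m=(ds(500,-200)<400)&(C[:,2]>105);print(len(C[m]))
plan([452.2,-299,227],57)
plan([452.2,-299,160],57)
E
```

```text
glass zmax [ 95.9 119.3 122. ]
(array([ 532. , -394.9]), 37.7, 90)
(array([ 532.2, -394.8]), 38.3, 102)
(array([ 532.2, -395. ]), 39.1, 113)
(array([ 532.1, -395.3]), 39.6, 133)
cup (array([487.1, -33.4]), 35.7, 227)
60 [566.  -1.]
100 [560.  -1.]
150 [543.  26.]
200 [585.  15.]
250 [596.  26.]
54214
shift [-7.070e-01 -8.834e-01  8.000e-04] ydeg 68.53 zaxis [-3.e-04 -7.e-04 -1.e+00]
dr [-9.000e-04  1.000e-04  2.562e-01]
shift [-0.707  -0.8834  0.0901] ydeg 68.53 zaxis [-3.e-04 -7.e-04 -1.e+00]
dr [-9.000e-04  1.000e-04  2.562e-01]
```

```bash
X='[-0.707,-0.883,0]' ; python3 -m crank '{"jaw":[1,1,1,1,1,1,1,1,1,1],"xyz":[[-0.05,-0.06,0],[-0.1,-0.12,0],[-0.15,-0.185,0],[-0.2,-0.25,0],[-0.25,-0.31,0],[-0.3,-0.375,0],[-0.35,-0.44,0],[-0.4,-0.5,0],[-0.44,-0.55,0],[-0.44,-0.55,0]],"dr":[[0,0,0.05],[0,0,0.1],[0,0,0.15],[0,0,0.2],[0,0,0.256],[0,0,0.256],[0,0,0.256],[0,0,0.256],[0,0,0.256],[0,0,0.256]]}' 30; python3 -c "
from h import *
plan([452.2,-299,160],57)"
```

```text
t: 1.45
eef_pos: [357.8, 4.8, 227.4]
eef_rot: [-0.0, 0.286, 0.958, -0.0]
contact_force: [1.0, 0.8, -0.4]
gripper_width: 0.4
finger_force: 0.0
shift [-0.3275 -0.2696  0.0898] ydeg 56.73 zaxis [-3.e-04 -2.e-04 -1.e+00]
dr [-0.0003 -0.0002 -0.006 ]
```

```bash
python3 -m crank '{"jaw":[1,1,1,1,1,1,1,1,1],"xyz":[[-0.05,-0.042,0],[-0.105,-0.087,0],[-0.16,-0.131,0],[-0.215,-0.177,0],[-0.27,-0.222,0.01],[-0.3275,-0.2696,0.04],[-0.3275,-0.2696,0.09],[-0.3275,-0.2696,0.15],[-0.3275,-0.2696,0.15]],"dr":[[0,0,0],[0,0,0],[0,0,0],[0,0,0],[0,0,0],[0,0,0],[0,0,0],[0,0,0],[0,0,0]]}'; python3 -c "
from h import *
plan([452.2,-299,46])
p,d=ctrl.grab_frame('scene');cv2.imwrite('pics/s1.png',cv2.resize(p[170:310,220:420,::-1],None,fx=4,fy=4))"
```

```text
t: 2.58
eef_pos: [452.6, -294.4, 112.5]
eef_rot: [-0.003, 0.284, 0.959, 0.001]
contact_force: [0.5, 0.3, 1.1]
gripper_width: 0.1
finger_force: 0.0
shift [-0.0035 -0.0055  0.0886] ydeg 57.06 zaxis [-0.0047  0.0036 -1.    ]
```

View pics/s1.png

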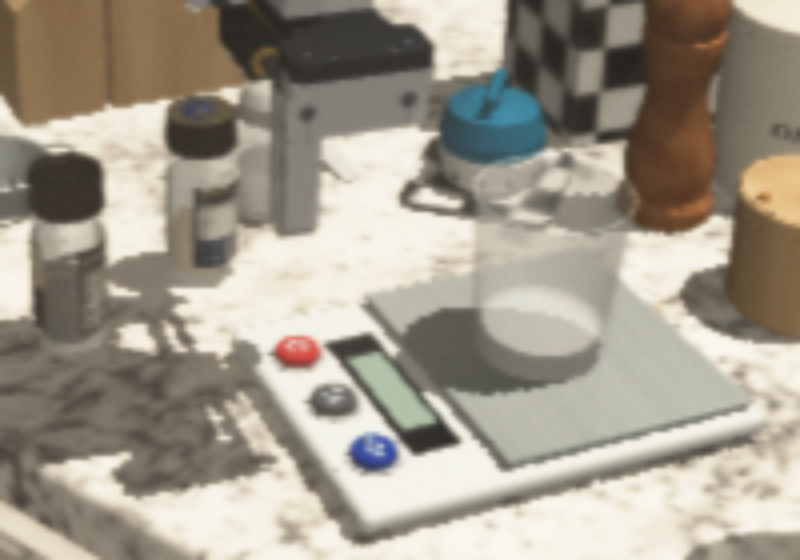

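The fingertip is above the red button (s1: tip at 295,230, red button at 298,350). I'll move down to just above it.

```bash
python3 -m crank '{"jaw":[1,1,1,1],"xyz":[[-0.002,-0.002,0.03],[-0.002,-0.002,0.075],[-0.002,-0.002,0.08],[-0.002,-0.002,0.08]],"dr":[[0,0,0],[0,0,0],[0,0,0],[0,0,0]]}'; python3 -c "
from h import *
plan([452.2,-299,41.5],57)"
```

```text
t: 3.12
eef_pos: [454.7, -298.6, 57.0]
eef_rot: [0.001, 0.284, 0.959, -0.0]
contact_force: [0.7, -0.2, 0.1]
gripper_width: 0.6
finger_force: 0.0
shift [ 0.0025 -0.0023  0.0206] ydeg 57.03 zaxis [ 0.0018 -0.0013 -1.    ]
dr [-0.0002  0.0028  0.0006]
```

```bash
python3 -m crank '{"jaw":[1,1,1,1,1],"xyz":[[0.0025,-0.0015,0.006],[0.0025,-0.0015,0.012],[0.0025,-0.0015,0.0165],[0.0025,-0.0015,0.0185],[0.0025,-0.0015,0.0185]],"dr":[[0,0,0],[0,0,0],[0,0,0],[0,0,0],[0,0,0]]}'; python3 -c "
from h import *
plan([452.2,-299,41.5],57)"
```

```text
t: 3.75
eef_pos: [451.9, -298.4, 42.0]
eef_rot: [0.0, 0.284, 0.959, -0.0]
contact_force: [-4.4, 2.7, 12.9]
gripper_width: -0.1
finger_force: 6.3
shift [-0.0008 -0.0004  0.0007] ydeg 57.01 zaxis [ 6.e-04 -5.e-04 -1.e+00]
dr [-0.0001  0.001   0.0001]
```

The upward force is 12.9 N, so the button is fully down. I'll hold briefly, lift, and then move over to blue.

```bash
python3 -m crank '{"jaw":[1,1,1,1,1],"xyz":[[0,0,0],[0,0,0],[0,0,-0.02],[0,0,-0.05],[0,0,-0.05]],"dr":[[0,0,0],[0,0,0],[0,0,0],[0,0,0],[0,0,0]]}'; python3 -c "
from h import *
p,d=ctrl.grab_frame('top');c=ctrl.calibration('top')
for b,_ in blobs(p,(108,150,80),(125,255,255),15)[0]: print('blue',b,plane(c,b,24)[0].round(1))
for b,_ in blobs(p,(0,150,100),(6,255,255),15)[0]: print('red',b,plane(c,b,24)[0].round(1))
plan([407.3,-379.3,80],57)"
```

```text
t: 4.38
eef_pos: [452.2, -298.7, 80.1]
eef_rot: [0.001, 0.284, 0.959, -0.001]
contact_force: [0.2, 0.0, -0.5]
gripper_width: 0.4
finger_force: 0.0
shift [-0.0091 -0.1228 -0.0014] ydeg 57.0 zaxis [ 9.e-04 -7.e-04 -1.e+00]
dr [-0.0001  0.0014  0.0001]
```

```bash
python3 -m crank '{"jaw":[1,1,1,1,1,1],"xyz":[[-0.0045,-0.061,0],[-0.009,-0.1225,0],[-0.009,-0.1225,0.01],[-0.009,-0.1225,0.03],[-0.009,-0.1225,0.03],[-0.009,-0.1225,0.03]],"dr":[[0,0,0],[0,0,0],[0,0,0],[0,0,0],[0,0,0],[0,0,0]]}'; python3 -c "
from h import *
p,d=ctrl.grab_frame('scene');c=ctrl.calibration('scene')
im=cv2.imread('pics/scene0.png')[:,:,::-1].copy()
for i in(im,p):
  print([ (b,s[4]) for b,s in blobs(i,(108,120,60),(125,255,255),15)[0] if 280<b[0]<340], [(b,s[4]) for b,s in blobs(i,(0,120,100),(6,255,255),10)[0] if 280<b[0]<320])
cv2.imwrite('pics/s2.png',cv2.resize(p[170:310,220:420,::-1],None,fx=4,fy=4))
plan([407.3,-379.3,41.5],57)"
```

```text
t: 5.18
eef_pos: [407.6, -378.3, 55.9]
eef_rot: [-0.0, 0.283, 0.959, 0.0]
contact_force: [-0.1, 0.1, 0.3]
gripper_width: 0.7
finger_force: 0.0
[(array([312.98, 282.98]), 45)] [(array([293.79, 257.84]), 43)]
[(array([314.61, 283.84]), 31)] [(array([293.94, 258.11]), 47)]
shift [-0.0002 -0.0012  0.0196] ydeg 57.06 zaxis [ 1.e-04 -1.e-04 -1.e+00]
dr [-0.      0.0002  0.0014]
```

View pics/s2.png

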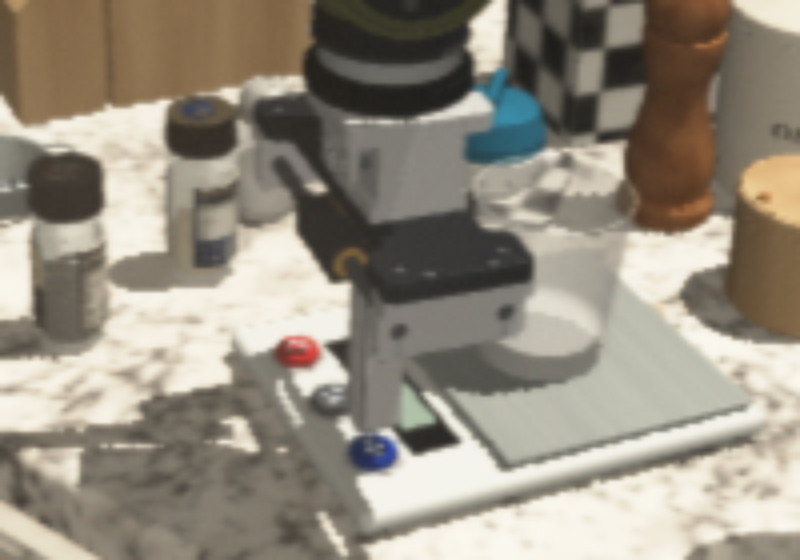

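The scale hasn't moved (red at 298,350 and blue at 372,452 in the crop, as before). The tip is about 10 mm above the blue button. I'll press it.

```bash
python3 -m crank '{"jaw":[1,1,1,1,1,1,1,1,1,1],"xyz":[[0,-0.001,0.006],[0,-0.001,0.012],[0,-0.001,0.0165],[0,-0.001,0.0185],[0,-0.001,0.0185],[0,-0.001,0.0185],[0,-0.001,0.0185],[0,-0.001,-0.01],[0,-0.001,-0.07],[0,-0.001,-0.12]],"dr":[[0,0,0],[0,0,0],[0,0,0],[0,0,0],[0,0,0],[0,0,0],[0,0,0],[0,0,0],[0,0,0],[0,0,0]]}'; python3 -c "
from h import *
plan([423.9,7.5,160],57)"
```

```text
t: 6.48
eef_pos: [406.7, -379.6, 147.3]
eef_rot: [0.0, 0.284, 0.959, -0.0]
contact_force: [0.7, -0.3, 0.2]
gripper_width: 0.0
finger_force: 0.0
shift [ 0.2619  0.4454 -0.0171] ydeg 57.01 zaxis [ 0.e+00 -2.e-04 -1.e+00]
dr [-0.0002  0.0002  0.0001]
```

The force at the bottom of that press wasn't read, so I'll press blue again and read it.

```bash
python3 -m crank '{"jaw":[1,1,1,1,1,1,1,1,1],"xyz":[[0,0,0.05],[0,0,0.1],[0,0,0.127],[0,0,0.134],[0,0,0.138],[0,0,0.1405],[0,0,0.1415],[0,0,0.1415],[0,0,0.1415]],"dr":[[0,0,0],[0,0,0],[0,0,0],[0,0,0],[0,0,0],[0,0,0],[0,0,0],[0,0,0],[0,0,0]]}'
```

```text
t: 7.6
eef_pos: [407.0, -379.8, 41.9]
eef_rot: [0.001, 0.284, 0.959, -0.0]
contact_force: [-7.6, 6.1, 16.5]
gripper_width: 1.1
finger_force: 8.5
```

```bash
python3 -m crank '{"jaw":[1,1,1,1,1,1,1,1,1,1],"xyz":[[0,0,-0.03],[0,0,-0.1],[0,0,-0.16],[0.035,0.06,-0.17],[0.075,0.128,-0.17],[0.115,0.195,-0.17],[0.155,0.263,-0.17],[0.195,0.331,-0.17],[0.235,0.399,-0.17],[0.262,0.4455,-0.17]],"dr":[[0,0,0],[0,0,0],[0,0,0],[0,0,0],[0,0,0],[0,0,0],[0,0,0],[0,0,0],[0,0,0],[0,0,0]]}'; python3 -m crank '{"jaw":[-0.2,-0.2,-0.2,-0.2],"xyz":[[0,0,0],[0,0,0],[0,0,0],[0,0,0]],"dr":[[0,0,0],[0,0,0],[0,0,0],[0,0,0]]}';python3 -c "
from h import *
plan([423.9,7.5,33],57)
p,d=ctrl.grab_frame('top');c=ctrl.calibration('top')
for b,s in blobs(p,(80,120,40),(100,255,200),30)[0]: print(b,s,plane(c,b,30)[0].round(1))
for b,s in blobs(p,(108,150,80),(125,255,255),25)[0]+blobs(p,(0,150,100),(6,255,255),25)[0]: print(b,s,plane(c,b,24)[0].round(1))
C=cloud('top',d);m=(np.hypot(C[:,0]-532,C[:,1]+395)<50)&(C[:,2]>105)&(C[:,2]<122);print(circ(C[m]))"
```

```text
t: 8.85
eef_pos: [424.0, 9.8, 168.4]
eef_rot: [0.001, 0.283, 0.959, 0.0]
contact_force: [0.6, 0.7, 0.0]
gripper_width: 0.4
finger_force: 0.0
t: 9.35
eef_pos: [424.0, 7.0, 167.5]
eef_rot: [0.0, 0.285, 0.959, -0.0]
contact_force: [-0.2, 0.7, 0.3]
gripper_width: 36.7
finger_force: 0.0
shift [0.0005 0.0005 0.1793] ydeg 56.93 zaxis [ 1.e-04 -0.e+00 -1.e+00]
dr [ 0.      0.0001 -0.0016]
[284.16 119.63] [272, 108, 25, 25, 503] [ 703.9 -258.8   30. ]
[333.48 235.9 ] [330, 232, 9, 9, 42] [ 407.4 -376.9   24. ]
[301.48 218.73] [298, 215, 8, 9, 48] [ 451.1 -297.7   24. ]
(array([ 532.1, -395. ]), 39.3, 184)
```

Scale and glass are exactly where they were. I'll go down and grasp the sieve.

```bash
python3 -m crank '{"jaw":[-0.2,-0.2,-0.2,-0.2,-0.2,-0.2],"xyz":[[0,0,0.05],[0,0,0.11],[0,0,0.16],[0,0,0.179],[0,0,0.179],[0,0,0.179]],"dr":[[0,0,0],[0,0,0],[0,0,0],[0,0,0],[0,0,0],[0,0,0]]}'; python3 -m crank '{"jaw":[1,1,1,1,1,1],"xyz":[[0,0,0],[0,0,0],[0,0,0],[0,0,0],[0,0,0],[0,0,0]],"dr":[[0,0,0],[0,0,0],[0,0,0],[0,0,0],[0,0,0],[0,0,0]]}' 50;python3 -c "
from h import *
p,d=ctrl.grab_frame('scene');cv2.imwrite('pics/s3.png',cv2.resize(p[140:280,130:330,::-1],None,fx=4,fy=4))"
```

```text
t: 10.15
eef_pos: [424.7, 7.6, 34.4]
eef_rot: [0.001, 0.284, 0.959, 0.0]
contact_force: [-0.7, -0.3, 0.6]
gripper_width: 56.3
finger_force: 0.0
t: 10.9
eef_pos: [423.9, 7.7, 33.2]
eef_rot: [-0.0, 0.284, 0.959, -0.0]
contact_force: [-0.8, 0.2, 1.0]
gripper_width: 15.4
finger_force: 50.0
```

View pics/s3.png

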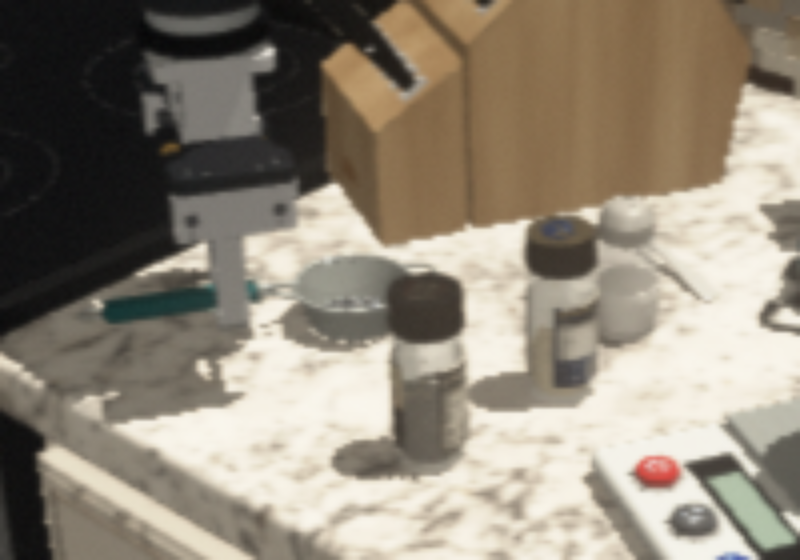

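The fingers hold the teal grip at (230,290) with the jars undisturbed. Lifting straight up.

```bash
python3 -m crank '{"jaw":[1,1,1,1,1,1,1,1,1],"xyz":[[0,0,-0.01],[0,0,-0.04],[0,0,-0.08],[0,0,-0.12],[0,0,-0.16],[0,0,-0.2],[0,0,-0.22],[0,0,-0.22],[0,0,-0.22]],"dr":[[0,0,0],[0,0,0],[0,0,0],[0,0,0],[0,0,0],[0,0,0],[0,0,0],[0,0,0],[0,0,0]]}';python3 - <<'E'
from h import *
p,d=ctrl.grab_frame('top');C=cloud('top',d)
z0=ctrl.read_state()["eef_pos"][2]-33
m=(np.hypot(C[:,0]-487,C[:,1]+33)<60)&(C[:,2]>z0-15)&(C[:,2]<z0+50);c=C[m]
print(z0,len(c),np.percentile(c[:,2],[5,50,95]).round(1))
u=np.array([.839,-.544]);v=np.array([.544,.839])
r=c[(c[:,2]>z0+19)&(c[:,2]<z0+33)&(((c[:,:2]-[424,7.6])@u)>35)];print("rim",circ(r))
A=np.c_[(c[:,:2]-[487,-33])@u,(c[:,:2]-[487,-33])@v,np.ones(len(c))]
for nm,k in(("mesh",(c[:,2]<z0+8)&(np.hypot(A[:,0],A[:,1])<24)),("rim",(c[:,2]>z0+19)&(c[:,2]<z0+33)&(A[:,0]>-40))):
    print(nm,k.sum(),np.linalg.lstsq(A[k],c[k,2],rcond=None)[0].round(3))
cv2.imwrite('pics/t3.png',cv2.resize(p[150:270,130:290,::-1],None,fx=4,fy=4))
plan([424+45.1,7.6-362.4,200],57)
E
```

```text
t: 12.08
eef_pos: [423.5, 7.7, 197.1]
eef_rot: [-0.001, 0.284, 0.959, -0.0]
contact_force: [-0.1, 0.4, -2.0]
gripper_width: 15.1
finger_force: 50.0
164.1075408146935 1098 [164.1 169.9 192.6]
rim (array([489.7, -35.1]), 36.7, 352)
mesh 393 [-1.00000e-02 -6.00000e-03  1.65849e+02]
rim 352 [ 1.00000e-02 -2.40000e-02  1.89978e+02]
shift [-0.3142 -0.3723 -0.004 ] ydeg 57.0 zaxis [-1.9e-03  1.0e-04 -1.0e+00]
dr [-0.0012 -0.0021  0.0001]
```

View pics/t3.png

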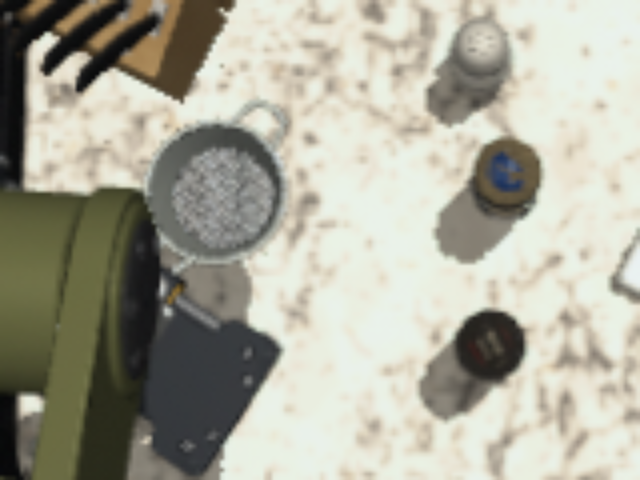

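The sieve is level and lifted, with its cup at (218,190) in the crop and well clear of the jars. Carrying it across at constant height.

```bash
python3 -m crank '{"jaw":[1,1,1,1,1,1,1,1,1,1],"xyz":[[-0.017,-0.02,0],[-0.051,-0.06,0],[-0.09,-0.107,0],[-0.13,-0.154,0],[-0.17,-0.201,0],[-0.21,-0.249,0],[-0.25,-0.296,0],[-0.285,-0.338,0],[-0.305,-0.362,0],[-0.312,-0.37,0]],"dr":[[0,0,0],[0,0,0],[0,0,0],[0,0,0],[0,0,0],[0,0,0],[0,0,0],[0,0,0],[0,0,0],[0,0,0]]}' ;python3 -m crank '{"jaw":[1,1],"xyz":[[0,0,0],[0,0,0]],"dr":[[0,0,0],[0,0,0]]}';python3 - <<'E'
from h import *
p,d=ctrl.grab_frame('top');C=cloud('top',d)
e=ctrl.read_state()["eef_pos"];z0=e[2]-33;ex=e[:2]+[62.9,-40.8];print(z0,"expected",ex)
m=(np.hypot(*(C[:,:2]-ex).T)<48)
u=np.array([.839,-.544])
k=m&(C[:,2]>z0+19)&(C[:,2]<z0+33)&(((C[:,:2]-e[:2])@u)>30);print("cup rim",circ(C[k]))
q=C[m&(abs(C[:,2]-z0)<8)];print("mesh",circ(q),q.mean(0))
cv2.imwrite('pics/t4.png',cv2.resize(p[120:270,260:420,::-1],None,fx=4,fy=4))
p,d=ctrl.grab_frame('scene');cv2.imwrite('pics/s4.png',cv2.resize(p[120:300,240:440,::-1],None,fx=3.3,fy=3.3))
E
```

```text
t: 13.38
eef_pos: [468.7, -353.2, 196.8]
eef_rot: [-0.001, 0.285, 0.959, 0.0]
contact_force: [-0.8, 0.6, -1.6]
gripper_width: 15.4
finger_force: 50.0
t: 13.62
eef_pos: [469.2, -351.6, 198.1]
eef_rot: [-0.0, 0.284, 0.959, 0.0]
contact_force: [0.5, 0.4, -1.2]
gripper_width: 15.4
finger_force: 50.0
165.27841192243667 expected [ 532.10496678 -392.46798358]
cup rim (array([0., 0.]), 0.0, 0)
mesh (array([0., 0.]), 0.0, 0) [nan nan nan]<stdin>:7: RuntimeWarning: Mean of empty slice.
  ret = um.true_divide(
```

View pics/s4.png

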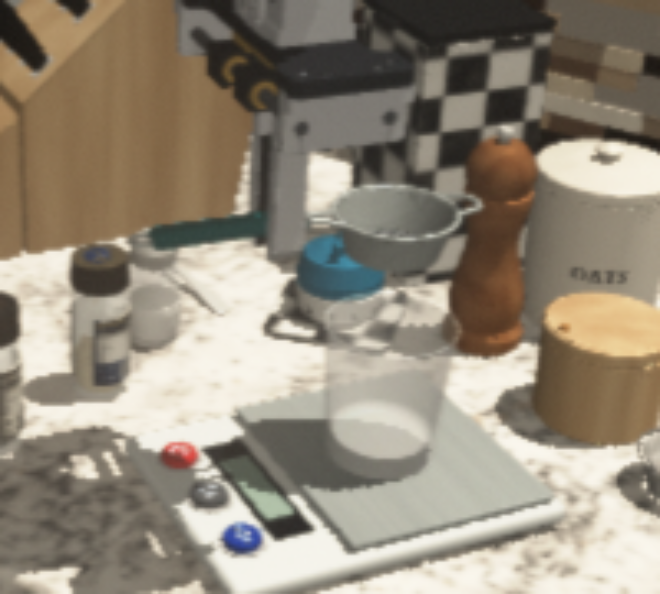

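View pics/t4.png

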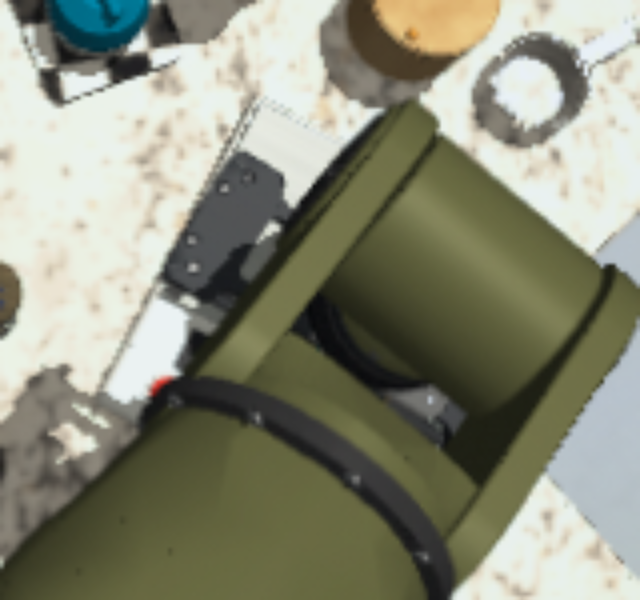

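The top view is blocked by the arm. The scene view shows the level cup (395,220) above the glass mouth (393,320), so I'll measure both from the scene depth.

```bash
python3 -m crank '{"jaw":[1,1,1],"xyz":[[0,0,0],[0,0,0],[0,0,0]],"dr":[[0,0,0],[0,0,0],[0,0,0]]}';python3 - <<'E'
from h import *
p,d=ctrl.grab_frame('scene');C=cloud('scene',d)
e=ctrl.read_state()["eef_pos"];z0=e[2]-33;ex=e[:2]+[62.9,-40.8];print(z0,"expected",ex)
r=np.hypot(*(C[:,:2]-ex).T)
g=C[(np.hypot(C[:,0]-532,C[:,1]+396)<50)&(C[:,2]>60)&(C[:,2]<124)];print("glass z",np.percentile(g[:,2],[50,90,99]),circ(g[g[:,2]>105]),circ(g[(g[:,2]>85)&(g[:,2]<105)]))
c=C[(r<52)&(C[:,2]>z0-10)&(C[:,2]<z0+40)];print("cup z",np.percentile(c[:,2],[1,5,50,95,99]))
for a in(0,7,14,20):
    k=c[(c[:,2]>z0+a)&(c[:,2]<z0+a+7)&(np.hypot(*(c[:,:2]-ex).T)<44)];print(a,circ(k))
E
```

```text
t: 14.1
eef_pos: [469.1, -352.4, 198.3]
eef_rot: [0.0, 0.284, 0.959, -0.0]
contact_force: [-0.3, -0.4, -1.8]
gripper_width: 15.3
finger_force: 50.0
165.20840312517055 expected [ 532.00630667 -393.2590454 ]
glass z [ 96.3711244  114.79239893 118.7521826 ] (array([ 531.5, -398.3]), 39.2, 483) (array([ 531.5, -398.2]), 38.0, 598)
cup z [165.66236779 166.82036284 181.96536742 192.84811837 194.78545919]
0 (array([ 532.7, -394.1]), 27.9, 160)
7 (array([ 532.9, -394. ]), 30.3, 184)
14 (array([ 533.2, -394.1]), 32.4, 215)
20 (array([ 532.6, -394.4]), 35.4, 245)
```

```bash
python3 -c "
from h import *
e=ctrl.read_state()['eef_pos'];plan(e+[-.8,-3.5,-32])"
```

```text
shift [-0.0016 -0.0045  0.0427] ydeg 57.01 zaxis [ 0. -0. -1.]
```

```bash
python3 -m crank '{"jaw":[1,1,1,1,1,1,1,1,1],"xyz":[[-0.0016,-0.0045,0],[-0.0016,-0.0045,0.008],[-0.0016,-0.0045,0.018],[-0.0016,-0.0045,0.028],[-0.0016,-0.0045,0.037],[-0.0016,-0.0045,0.042],[-0.0016,-0.0045,0.0427],[-0.0016,-0.0045,0.0427],[-0.0016,-0.0045,0.0427]],"dr":[[0,0,0],[0,0,0],[0,0,0],[0,0,0],[0,0,0],[0,0,0],[0,0,0],[0,0,0],[0,0,0]]}';python3 - <<'E'
from h import *
p,d=ctrl.grab_frame('scene');C=cloud('scene',d)
e=ctrl.read_state()["eef_pos"];z0=e[2]-33;ex=e[:2]+[62.9,-40.8];print(z0,"expected",ex)
r=np.hypot(*(C[:,:2]-ex).T)
g=C[(np.hypot(C[:,0]-532,C[:,1]+396)<50)&(C[:,2]>60)&(C[:,2]<121)];print("glass",circ(g[g[:,2]>105]),circ(g[(g[:,2]>85)&(g[:,2]<105)]))
c=C[(r<44)&(C[:,2]>z0-6)&(C[:,2]<z0+40)];print("cup z",np.percentile(c[:,2],[1,5,50,95,99]))
for a in(2,7,14,20):
    print(a,circ(c[(c[:,2]>z0+a)&(c[:,2]<z0+a+7)]))
cv2.imwrite('pics/s5.png',cv2.resize(p[120:300,240:440,::-1],None,fx=3.3,fy=3.3))
E
```

```text
t: 15.28
eef_pos: [468.3, -356.1, 166.4]
eef_rot: [0.0, 0.284, 0.959, -0.0]
contact_force: [0.4, 0.0, -1.4]
gripper_width: 15.3
finger_force: 50.0
133.3984652578175 expected [ 531.21411595 -396.84450575]
glass (array([ 531.2, -398.4]), 39.1, 325) (array([ 531.4, -398.1]), 38.1, 556)
cup z [133.44602447 134.68889107 149.49175293 160.63320862 162.10967771]
2 (array([ 532.4, -398.1]), 28.8, 166)
7 (array([ 532.3, -397.7]), 30.5, 182)
14 (array([ 532.2, -397.9]), 32.6, 209)
20 (array([ 532. , -398.2]), 35.1, 242)
```

View pics/s5.png

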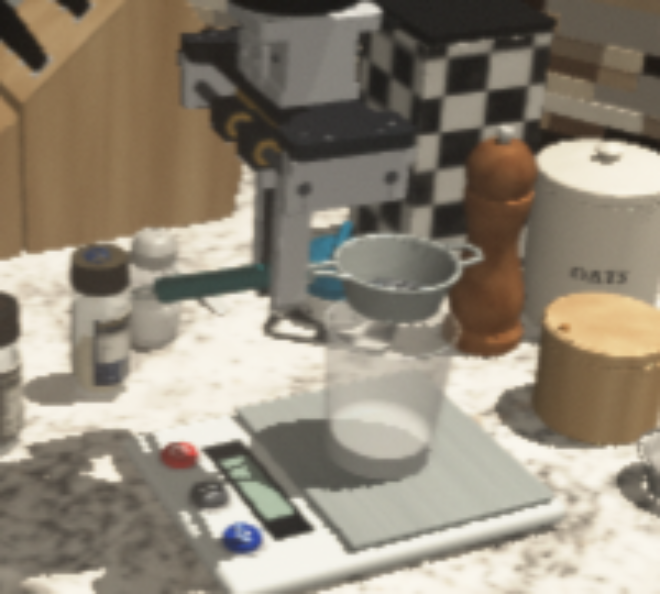

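The cup (395,275) is level and centred over the glass mouth (393,320), within about 1 mm, and about 15 mm above the rim. Handing in.

```bash
python3 -c "
from workcell import ctrl
print(ctrl.hand_in())"
```

```text
the job is handed in; nothing more can be done
None
```

I pressed power, then tare (twice, as I hadn't read the force on the first press), and handed in with the sieve held level about 15 mm above the glass rim, centred to about 1 mm; no verdict came back.

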